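Hang the glue cauls on their hook in order

TASK

Hang the three saddle-shaped glue cauls on the steel hook arm, largest first, then the medium, then the small one: lower each over the arm without dropping it, slide it back along the arm, press it gently home so that you feel it bear squarely against the stop collar or the caul before it, and let go before fetching the next. The collar is held only by a thumbscrew, so do not shove it along; leave everything else on the bench where it is.

Things in the scene. Friction and masses are not known exactly. Their poses are not given: they have to be found in the camera images.
- hook: Hook stand fixed to the bench. Origin: under its post, at bench level. Wooden post 40 (x) x 60 (y), 175 high; a level steel arm, 18 wide (y), 14 high, its top at z = 140, runs from it along the stand's own -x at y = 0 and ends in a lip 20 high at x = -219 to -227. A caul hung on it has its origin at z = 80, its x along the arm, 3 mm play either side.
- bar_front (a point): Point on the arm's top, on its centre line, 190 mm from the stand's origin (29 mm behind the lip); axes as the stand's. A caul lowered with its centre above this point clears the lip and any cauls already hung.
- bar_root (a point): Point on the arm's top where it meets the post (x = -20). In front of it sits the stop collar: dark steel, 16 (x) x 50 (y), 18 above the arm's top, brass thumbscrew at +y. Its front face is anywhere from x = -43 to -83, is NOT reported and must be felt for. It holds to about 10 N, slips when pushed harder, and may shift at most 3 mm.
- caul_large: The largest of three pale wooden saddle-shaped cauls, standing on two legs: 120 wide (y), 26 thick (x), shoulders at z = 100; on top a central grip tab 30 (y) x 26 (x) x 40 high. Open notch in the underside, mid-width, 24 wide (y), 60 deep, right through along x. Origin: centre of the underside at the feet. Same front and back; 0.1 to 0.3 kg.
- caul_medium: The medium of three pale wooden saddle-shaped cauls, standing on two legs: 100 wide (y), 26 thick (x), shoulders at z = 90; on top a central grip tab 30 (y) x 26 (x) x 40 high. Open notch in the underside, mid-width, 24 wide (y), 60 deep, right through along x. Origin: centre of the underside at the feet. Same front and back; 0.1 to 0.3 kg.
- caul_small: The smallest of three pale wooden saddle-shaped cauls, standing on two legs: 80 wide (y), 26 thick (x), shoulders at z = 80; on top a central grip tab 30 (y) x 26 (x) x 40 high. Open notch in the underside, mid-width, 24 wide (y), 60 deep, right through along x. Origin: centre of the underside at the feet. Same front and back; 0.1 to 0.3 kg.
- glue_pot: black iron glue pot, 110 across, 105 high (bystander, leave alone); origin: on its underside
- screwdriver: black-handled screwdriver lying on the bench (bystander, leave alone); origin: on its underside
- brush: glue brush lying on the bench (bystander, leave alone); origin: on its underside
- hammer: hammer lying on the bench (bystander, leave alone); origin: on its underside
- glue_jar: lidded jar, 64 across, 100 high (bystander, leave alone); origin: on its underside
- dowel_offcut: standing dowel offcut, 40 across, 50 high (bystander, leave alone); origin: on its underside
Not all that is in view belongs to the job. Leave any black or green look-alike of the caul_large alone.

How it is judged:
On the way, in this order (a step that is already met when the one before it is completed fails the run):
1. the largest caul, astride the arm, is pressed against the stop collar with at least 1 N (contact force between caul_large and collar_c0 above 1 N and z of caul_large in the frame of hook between 0.07 and 0.095 m).
2. the largest caul hangs on the arm, square, snug against the stop collar, and is let go (z of caul_large in the frame of hook between 0.076 and 0.084 m and y of caul_large in the frame of hook between -0.006 and 0.006 m and angle between caul_large's own z axis and vertical below 0.1 rad and angle between the x axis of caul_large and the x axis of hook, either way round below 0.12 rad and horizontal distance between caul_large and collar_c0 below 0.0245 m and linear speed of caul_large below 0.02 m/s and contact force between caul_large and the fingers below 0.05 N), for 0.2 s.
3. the medium caul, astride the arm, is pressed against the largest with at least 1 N (contact force between caul_medium and caul_large above 1 N and z of caul_medium in the frame of hook between 0.07 and 0.095 m).
4. the medium caul hangs snug against the largest and is let go (z of caul_large in the frame of hook between 0.076 and 0.084 m and y of caul_large in the frame of hook between -0.006 and 0.006 m and angle between each of caul_large, caul_medium's own z axis and vertical below 0.1 rad and angle between the x axis of each of caul_large, caul_medium and the x axis of hook, either way round below 0.12 rad and horizontal distance between caul_large and collar_c0 below 0.0245 m and z of caul_medium in the frame of hook between 0.076 and 0.084 m and y of caul_medium in the frame of hook between -0.006 and 0.006 m and horizontal distance between caul_medium and caul_large below 0.0295 m and linear speed of caul_medium below 0.02 m/s and contact force between caul_medium and the fingers below 0.05 N), for 0.2 s.
5. the small caul, astride the arm, is pressed against the medium with at least 1 N (contact force between caul_small and caul_medium above 1 N and z of caul_small in the frame of hook between 0.07 and 0.095 m).
6. the small caul hangs snug against the medium and is let go (z of caul_large in the frame of hook between 0.076 and 0.084 m and y of caul_large in the frame of hook between -0.006 and 0.006 m and angle between each of caul_large, caul_medium, caul_small's own z axis and vertical below 0.1 rad and angle between the x axis of each of caul_large, caul_medium, caul_small and the x axis of hook, either way round below 0.12 rad and horizontal distance between caul_large and collar_c0 below 0.0245 m and z of caul_medium in the frame of hook between 0.076 and 0.084 m and y of caul_medium in the frame of hook between -0.006 and 0.006 m and horizontal distance between caul_medium and caul_large below 0.0295 m and z of caul_small in the frame of hook between 0.076 and 0.084 m and y of caul_small in the frame of hook between -0.006 and 0.006 m and horizontal distance between caul_small and caul_medium below 0.0295 m and linear speed of caul_small below 0.02 m/s and contact force between caul_small and the fingers below 0.05 N), for 0.2 s.
At the end, for the whole second after the job is handed in: All three hang at rest and released: notch roof on the arm within 4 mm, centred within 6 mm, upright within 0.10 rad, square within 0.12 rad; large against the collar, medium against large, small against medium, each gap under about 3.5 mm (all of step 6 and linear speed of each of caul_large, caul_medium below 0.02 m/s and contact force between each of caul_large, caul_medium and the fingers below 0.05 N); the robot touches nothing.
It fails at once if a caul is dropped or knocked: it moves faster than 0.35 m/s out of the grip ((linear speed of caul_large above 0.35 m/s and contact force between caul_large and the fingers below 0.05 N) or (linear speed of caul_medium above 0.35 m/s and contact force between caul_medium and the fingers below 0.05 N) or (linear speed of caul_small above 0.35 m/s and contact force between caul_small and the fingers below 0.05 N)).
It fails at once if the stop collar is shoved more than 3 mm along the arm (distance of collar_c0 from where it was at the start of the episode above 0.003 m).
It fails at once if a caul is pressed or dropped on the hook stand with more than 40 N (contact force between any of caul_large, caul_medium, caul_small and hook above 40 N).
It fails at once if a bystander is shifted more than 25 mm (distance of any of glue_pot, screwdriver, brush, hammer, glue_jar, dowel_offcut, plane_body_c0 from where it was at the start of the episode above 0.025 m).
It also fails if it takes over 72 s, if anything falls off the work surface, if the arm or the gripper's body presses on something with over 40 N, if the wrist force passes 120 N, or if a joint passes its speed limit or range.

ROBOT

A 6-joint arm with a two-finger parallel gripper is mounted at the origin on the work surface. World frame = base frame: x ahead of the robot, y to its left, z up, the work surface at z = 0. Lengths are in m, angles in rad, forces in N, time in s.
With the tool pointing down it reaches from about 0.375 to 0.9 m from the base axis. Payload 3.1 kg.
Tool frame: the origin (TCP) lies on the centre line of the jaws, within the pads' length; the fingertips stand 19 mm ahead of it and the grasp point (between the pads) is the TCP; z points along the fingers, y is the line along which they close (so a half turn about z gives the same grasp; the last joint's range is limited). The gripper opens to 85 mm and grips with 20 to 120 N. Pads are 22 mm wide; open, the fingers measure 114 mm over their backs; the gripper's body (76 mm by 85 mm) begins 54 mm behind the grasp point. The pads swing forward as they close: fully open they stand 13 mm farther back than shut.
Start: joints at [1.163, 0.527, 1.433, -0, 1.181, -0.178], TCP at [0.142, 0.609, 0.25] pointing down, gripper open.
Joint ranges: [-3.08, 3.08], [-0.75, 2.2], [0.22, 2.44], [-1.43, 4.57], [0, 2.65], [-2.85, 2.85]. Speed limits (rad/s): [2.79, 2.79, 3.14, 3.14, 3.14, 3.14].

INTERFACE

Orientations are given as a 3x3 rotation matrix whose columns are the frame's x, y, z axes.
In Python, from workcell import bot gives the robot as it stands. The module is installed in compiled form; this text tells all that it offers.
- The arm moves only by the shell command python3 -m jog 'ROWS' [OPENING] [FORCE]. ROWS is rows parted by semicolons, their numbers by spaces, 1 to 5 of them, each of 6 numbers: dx, dy, dz in m, then a rotation vector rx, ry, rz in rad; each row shifts and turns the commanded pose from where the row before left it, along the tool's axes as they then stand; what a row does not reach is not made up. A row lasts 1/8 s, in which the tool goes at most 0.0625 m and 0.188 rad, less where a joint would pass 70% of its speed; a pose out of reach is approached as far as the arm can. OPENING is the finger opening in m, set as the command begins (- or left out keeps the last). The fingers move at their own pace and stop on an object; FORCE is the grip in N (left out, the last holds). Time passes only in rows, so rows that do not move let the fingers close. It prints the time, the measured TCP pose, the force, the opening and the grip force at its end.
- bot.get_obs(): the state, without advancing time (a new reading comes with each control period).
- bot.snapshot(name): name is "side" or "top"; returns a dict with "frame" (480x640x3 uint8, red, green, blue), "camera_matrix" (3x3 intrinsics, pixels), "pose" (4x4, takes a point from camera to world coordinates). Camera axes: x right, y down, z forward; pixel columns grow to the right and rows downward; lengths in m; the calibration is good to about 2 mm. A picture is of the moment at which its call begins. There is no depth.
- bot.job_done(): hands the job in; it is judged then, once.
Trained networks look in a picture, given as the dict that the camera call returned (one of the last four; its "shot" number tells which), for a name from the list of things; names that differ only in an ending like _2 or _b are one class to them, and where a whole thing is asked for, a point or a joint stands for the part that bears it (a point fixed in the world has none). Each returns a list of dicts, best first, with "p" (0 to 1); they miss things now and then, are a little off and sometimes report something else, mostly with a low value. They report only what shows in the picture. A call takes as long as a camera call. They do not tell look-alikes from the thing itself.
- bot.find_in(picture, name): "rect" ([left, top, right, bottom] in pixels, round what is visible of it).
- bot.landmark_of(picture, name): "at" ([row, column] in pixels: a listed point, or the origin of a listed thing).
The state is a dict: "clock": time; "joint_pos": joint angles; "qd": joint speeds; "effort": joint torques, N m; "position": TCP position; "ee_rot": TCP orientation; "wrist_force": force on the tool from outside, world axes, zero at the start; "torque": the same for the moment, N m; "grip_width": finger opening in m; "finger_force": force on a finger pad.
Only numpy, scipy, OpenCV 4.12 (cv2) and the standard library are available. Lean on these libraries where they do the work, as an engineer would, in place of code of your own. Each camera call takes 0.05 s, during which the arm holds its last target. There are 200 camera calls.

## Working session

There is one attempt and no reset: what is moved stays moved. The work goes in short steps, Python scripts to look and compute and a shell command to move; the robot and the scene stay as the last step left them, time stands still between calls to the robot, and variables do not carry over. Pictures are saved under pics/ and viewed, at most 10 in all, crops included, and the job is handed in when it is done.

```bash
mkdir -p pics
python3 - <<'E'
from workcell import bot
import cv2
for n in ("top","side"):
    s=bot.snapshot(n); cv2.imwrite(f"pics/{n}0.png",s["frame"][:,:,::-1])
    print(n,s["camera_matrix"].tolist(),s["pose"].round(4).tolist())
    for o in ("hook","bar_front","bar_root","caul_large","caul_medium","caul_small"):
        print(o,[(round(d["p"],2),[round(float(v)) for v in d["at"]]) for d in bot.landmark_of(s,o)][:3],[(round(d["p"],2),[round(float(v)) for v in d["rect"]]) for d in bot.find_in(s,o)][:3])
o=bot.get_obs();print(o["clock"],o["position"],o["ee_rot"])
E
```

```text
top [[613.6045806766364, 0.0, 321.50932065625483], [0.0, 613.6045806766364, 243.26419028200576], [0.0, 0.0, 1.0]] [[-0.0106, -0.9919, 0.1264, 0.3277], [-0.9999, 0.0112, 0.0039, -0.0968], [-0.0053, -0.1264, -0.992, 1.6025], [0.0, 0.0, 0.0, 1.0]]
hook [(0.68, [156, 285])] [(0.64, [249, 118, 318, 237]), (0.62, [273, 273, 315, 295])]
bar_front [] [(0.58, [249, 117, 318, 237]), (0.46, [389, 262, 439, 290])]
bar_root [(0.61, [151, 281])] [(0.83, [250, 115, 316, 235]), (0.63, [222, 251, 240, 324])]
caul_large [(0.88, [340, 424]), (0.75, [276, 413]), (0.71, [328, 512])] [(0.85, [416, 317, 442, 366]), (0.85, [506, 307, 534, 358]), (0.74, [387, 262, 440, 291])]
caul_medium [(0.88, [285, 294])] [(0.82, [274, 272, 312, 293])]
caul_small [(0.55, [284, 167])] [(0.69, [144, 274, 184, 289]), (0.61, [133, 301, 169, 405])]
side [[477.456732818225, 0.0, 319.10693083152654], [0.0, 477.456732818225, 235.16493943871077], [0.0, 0.0, 1.0]] [[0.8809, -0.305, 0.362, -0.0165], [-0.4732, -0.5471, 0.6904, -1.0602], [-0.0125, -0.7795, -0.6263, 1.0006], [0.0, 0.0, 0.0, 1.0]]
hook [(0.84, [221, 374])] [(0.7, [316, 176, 414, 241])]
bar_front [(0.63, [208, 327])] [(0.73, [315, 178, 414, 239])]
bar_root [(0.89, [190, 368]), (0.47, [288, 308])] [(0.67, [317, 173, 411, 243])]
caul_large [(0.9, [354, 296]), (0.77, [374, 393]), (0.7, [321, 343])] [(0.91, [376, 328, 416, 393]), (0.9, [270, 315, 317, 372]), (0.74, [333, 282, 352, 338])]
caul_medium [(0.68, [263, 290]), (0.39, [190, 370])] [(0.59, [278, 228, 303, 270])]
caul_small [(0.69, [205, 252]), (0.67, [212, 201])] [(0.84, [244, 176, 258, 212]), (0.71, [283, 167, 302, 197]), (0.27, [276, 225, 305, 268])]
1.3 [0.14170439 0.60868905 0.25031883] [[-9.73939029e-01  2.26809980e-01  3.13434612e-06]
 [ 2.26809980e-01  9.73939029e-01 -5.10760949e-06]
 [-4.21111883e-06 -4.26359925e-06 -1.00000000e+00]]
```

View pics/top0.png

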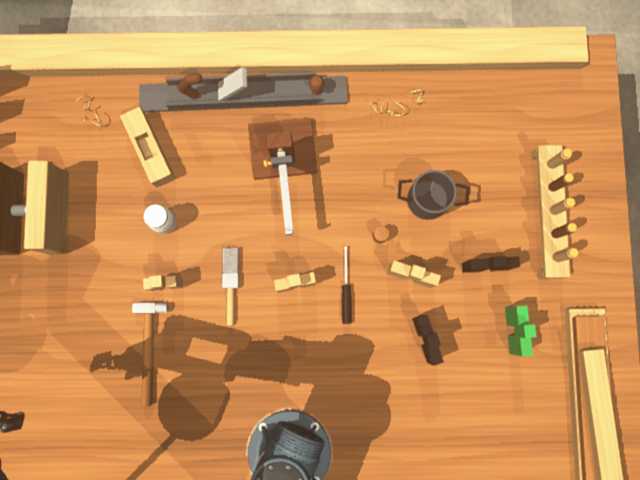

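View pics/side0.png

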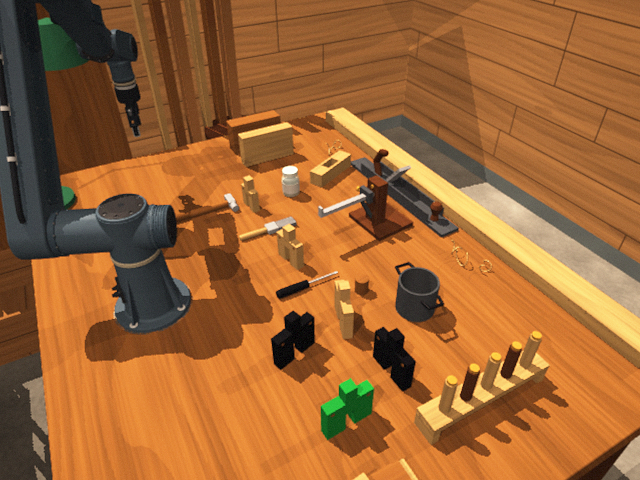

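```bash
cat > fit.py <<'E'
import numpy as np, cv2
from scipy.optimize import minimize
from workcell import bot
U=4
def caul(w,h): # boxes (x0,x1,y0,y1,z0,z1), origin at feet; notch 60 deep
    return [(-.013,.013,-w/2,-.012,0,h),(-.013,.013,.012,w/2,0,h),(-.013,.013,-.012,.012,.06,h),(-.013,.013,-.015,.015,h,h+.04)]
C=dict(large=caul(.12,.1),medium=caul(.1,.09),small=caul(.08,.08))
ARM=[(-.219,-.085,-.009,.009,.126,.14),(-.227,-.219,-.009,.009,.126,.16)]
def proj(s,P):
    T=np.linalg.inv(s["pose"]); q=(T[:3,:3]@P.T).T+T[:3,3]; u=(s["camera_matrix"]@q.T).T
    return u[:,:2]/u[:,2:]
def sil(s,boxes,p,shape,off):
    c,n=np.cos(p[2]),np.sin(p[2]); m=np.zeros(shape,np.uint8)
    for b in boxes:
        P=np.array([(x,y,z) for x in b[:2] for y in b[2:4] for z in b[4:]])
        W=np.c_[p[0]+c*P[:,0]-n*P[:,1],p[1]+n*P[:,0]+c*P[:,1],P[:,2]]
        q=(proj(s,W)+.5-off)*U-.5
        cv2.fillConvexPoly(m,np.round(cv2.convexHull(q.astype(np.float32))*16).astype(np.int32),1,shift=4)
    return m
def crop(s,r,kind):
    l,t,R,b=r; im=cv2.cvtColor(s["frame"],cv2.COLOR_RGB2HSV)[t:b,l:R]
    im=cv2.resize(s["frame"][t:b,l:R],None,fx=U,fy=U,interpolation=cv2.INTER_CUBIC)
    f=im.astype(float)+1; R_,G,B=f[...,0],f[...,1],f[...,2]
    m=(B/R_>.75)&(R_>90) if kind=="arm" else (G/R_>.70)&(R_>60)&(G/R_<.97)
    return im,m.astype(np.uint8)
def fit(obs,boxes,p0):  # obs: list of (snap, rect, kind)
    d=[(s,np.array(r[:2]),*crop(s,r,k)) for s,r,k in obs]
    def cost(p):
        c=0
        for s,o,im,m in d:
            a=sil(s,boxes,p,m.shape,o); c+=1-(a&m).sum()/max(1,(a|m).sum())
        return c/len(d)
    best=None
    for dy in (-.4,-.2,0,.2,.4):
        p=np.array(p0)+[0,0,dy]
        r=minimize(cost,p,method="Nelder-Mead",options=dict(initial_simplex=[p,p+[.012,0,0],p+[0,.012,0],p+[0,0,.15]],xatol=2e-4,fatol=1e-4))
        if best is None or r.fun<best.fun: best=r
    out=[]
    for s,o,im,m in d:
        a=sil(s,boxes,best.x,m.shape,o); v=im.copy()
        for k,col in ((m,(0,0,255)),(a,(0,255,0))):
            cs,_=cv2.findContours(k,cv2.RETR_EXTERNAL,2); cv2.drawContours(v,cs,-1,col,1)
        out.append(v[:,:,::-1])
    return best.x,best.fun,out
def pix2w(s,rc,z):
    d=s["pose"][:3,:3]@np.linalg.inv(s["camera_matrix"])@np.array([rc[1],rc[0],1]); o=s["pose"][:3,3]
    return (o+d*(z-o[2])/d[2])[:2]
E
python3 - <<'E'
from fit import *
t=bot.snapshot("top"); s=bot.snapshot("side")
J=dict(large=([380,250,450,300],[322,270,366,350],(276,413)),medium=([264,260,326,302],[268,214,314,278],(285,294)),
 small=([134,264,192,300],[236,166,266,220],(284,167)))
V=[]
for n,(rt,rs,at) in J.items():
    p0=[*pix2w(t,at,0),-1.7]
    for obs in ([(t,rt,"c")],[(s,rs,"c")],[(t,rt,"c"),(s,rs,"c")]):
        x,f,v=fit(obs,C[n],p0); print(n,x.round(4),round(f,3))
    V+=v
p0=[*pix2w(t,(156,285),0),0]
rt,rs=[268,160,304,245],[308,180,366,224]
for obs in ([(t,rt,"arm")],[(s,rs,"arm")],[(t,rt,"arm"),(s,rs,"arm")]):
    x,f,v=fit(obs,ARM,p0); print("hook",x.round(4),round(f,3))
V+=v
W=np.zeros((600,800,3),np.uint8);X=Y=H=0
for v in V:
    v=cv2.resize(v,None,fx=.7,fy=.7)
    if X+v.shape[1]>800: X=0;Y+=H;H=0
    h=min(v.shape[0],600-Y); W[Y:Y+h,X:X+v.shape[1]]=v[:h]; X+=v.shape[1];H=max(H,v.shape[0])
cv2.imwrite("pics/fit.png",W)
E
```

```text
large [ 0.4447 -0.321  -0.327 ] 0.044
large [ 0.4853 -0.2423 -3.495 ] 0.63
large [ 0.4445 -0.3206 -0.3284] 0.381
medium [ 0.4287 -0.022  -2.9443] 0.044
medium [ 0.4479  0.1038 -2.689 ] 0.528
medium [ 0.4286 -0.0213 -2.9444] 0.421
small [ 0.4304  0.3155 -3.06  ] 0.105
small [ 0.4264  0.3133 -0.0442] 0.763
small [ 0.4304  0.3156 -3.0635] 0.444
hook [0.7875 0.0116 0.0982] 0.305
hook [0.7653 0.0062 0.0728] 0.327
hook [0.7654 0.0081 0.089 ] 0.328
```

View pics/fit.png

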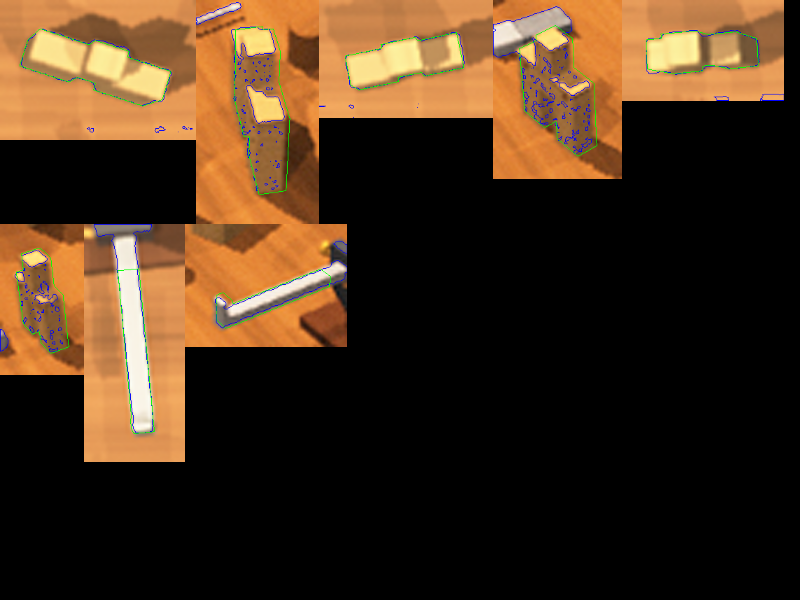

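The fits show each caul's outline (green) matching the pale wood in both views: large near top-view pixel (415,273), medium (294,281), small (160,282). The hook arm fit is biased by its crop, so I'll refit that and work out the first move.

```bash
cat > go.py <<'E'
import sys,numpy as np
from workcell import bot
# usage: go.py x y z yaw_of_caul_frame -> tool-axis shift at present orientation, then turn
x,y,z,a=map(float,sys.argv[1:5]); o=bot.get_obs(); R=o["ee_rot"]; p=o["position"]
d=R.T@(np.array([x,y,z])-p); t=np.arctan2(R[1,1],R[0,1]); w=(a+np.pi/2-t+np.pi)%(2*np.pi)-np.pi
print("d",d.round(4),"rz",round(-w,4),"clock",round(o["clock"],2),"F",o["wrist_force"].round(2),"grip",round(o["grip_width"],4),"tilt",R[:,2].round(3))
E
python3 - <<'E'
from fit import *
ARM[0]=(-.219,-.03,-.009,.009,.126,.14)
t=bot.snapshot("top"); s=bot.snapshot("side")
rt,rs=[268,180,304,245],[308,185,350,224]
for obs in ([(t,rt,"arm")],[(s,rs,"arm")],[(t,rt,"arm"),(s,rs,"arm")]):
    x,f,v=fit(obs,ARM,[.77,.01,.09]); print("hook",x.round(4),round(f,3))
    c,n=np.cos(x[2]),np.sin(x[2]); print(" front",(x[0]-.19*c).round(4),(x[1]-.19*n).round(4))
q=pix2w(t,(164,281),.158); print("collar front rel", (q[0]-x[0])*c+(q[1]-x[1])*n)
E
python3 go.py .5 .2 .25 -.327; python3 go.py .4446 -.3208 .25 -.327
```

```text
hook [0.7656 0.009  0.0956] 0.066
 front 0.5765 -0.0091
hook [0.7635 0.0029 0.06  ] 0.208
 front 0.5738 -0.0085
hook [0.7639 0.0097 0.0992] 0.146
 front 0.5748 -0.0091
collar front rel -0.05841309380180838
d [-4.417e-01 -3.168e-01  3.000e-04] rz 0.0982 clock 1.5 F [-0.45 -0.84  0.45] grip 0.0853 tilt [-0.  0. -1.]
d [-5.058e-01 -8.366e-01  3.000e-04] rz 0.0982 clock 1.5 F [-0.45 -0.84  0.45] grip 0.0853 tilt [-0.  0. -1.]
```

```bash
python3 -m jog '-.044 -.032 0 0 0 .098;-.044 -.032 0 0 0 0;-.044 -.032 0 0 0 0;-.044 -.032 0 0 0 0;-.044 -.032 0 0 0 0' .085 40; python3 -m jog '-.044 -.032 0 0 0 0;-.044 -.032 0 0 0 0;-.044 -.032 0 0 0 0;-.044 -.032 0 0 0 0;-.044 -.032 0 0 0 0'; python3 go.py .4446 -.3208 .25 -.327
```

```text
clock: 2.12
position: [0.3039, 0.3885, 0.2506]
ee_rot: [[-0.947, 0.321, 0.001], [0.321, 0.947, 0.001], [-0.001, 0.001, -1.0]]
wrist_force: [0.8, -0.2, -0.7]
grip_width: 0.0848
finger_force: 0.0
clock: 2.75
position: [0.461, 0.1661, 0.2506]
ee_rot: [[-0.947, 0.321, 0.001], [0.321, 0.947, 0.0], [-0.001, 0.001, -1.0]]
wrist_force: [0.4, 0.2, -0.2]
grip_width: 0.085
finger_force: 0.0
d [-1.409e-01 -4.664e-01  4.000e-04] rz -0.0 clock 2.75 F [ 0.42  0.21 -0.19] grip 0.085 tilt [ 0.001  0.    -1.   ]
```

```bash
python3 -m jog '-.016 -.052 0 0 0 0;-.016 -.052 0 0 0 0;-.016 -.052 0 0 0 0;-.016 -.052 0 0 0 0;-.016 -.052 0 0 0 0'; python3 -m jog '-.016 -.052 0 0 0 0;-.016 -.052 0 0 0 0;-.016 -.052 0 0 0 0;-.013 -.05 0 0 0 0;0 0 0 0 0 0' ; python3 go.py .4446 -.3208 .124 -.327
```

```text
clock: 3.38
position: [0.4522, -0.1061, 0.2506]
ee_rot: [[-0.947, 0.321, 0.001], [0.321, 0.947, -0.0], [-0.001, -0.0, -1.0]]
wrist_force: [0.4, -0.3, -0.1]
grip_width: 0.085
finger_force: 0.0
clock: 4.0
position: [0.4439, -0.3232, 0.2505]
ee_rot: [[-0.946, 0.325, 0.002], [0.325, 0.946, -0.003], [-0.002, -0.002, -1.0]]
wrist_force: [0.1, 0.0, -0.3]
grip_width: 0.0847
finger_force: 0.0
d [0.0004 0.0028 0.1264] rz -0.0044 clock 4.0 F [ 0.07  0.01 -0.3 ] grip 0.0847 tilt [ 0.002 -0.003 -1.   ]
```

```bash
python3 -m jog '0 .003 .04 0 0 0;0 0 .04 0 0 0;0 0 .03 0 0 0;0 0 .016 0 0 0;0 0 0 0 0 0'; python3 -m jog '0 0 0 0 0 0;0 0 0 0 0 0;0 0 0 0 0 0;0 0 0 0 0 0;0 0 0 0 0 0' 0 50; python3 -m jog '0 0 -.02 0 0 0;0 0 -.03 0 0 0;0 0 -.04 0 0 0;0 0 -.05 0 0 0;0 0 -.05 0 0 0'; python3 go.py .576 -.009 .314 .096
```

```text
clock: 4.62
position: [0.4446, -0.3151, 0.1237]
ee_rot: [[-0.947, 0.32, -0.002], [0.32, 0.947, 0.002], [0.002, 0.001, -1.0]]
wrist_force: [-0.4, -0.6, 0.2]
grip_width: 0.0847
finger_force: 0.0
clock: 5.25
position: [0.4452, -0.3169, 0.125]
ee_rot: [[-0.947, 0.321, 0.001], [0.321, 0.947, -0.002], [-0.002, -0.001, -1.0]]
wrist_force: [0.2, -1.9, 5.4]
grip_width: 0.0295
finger_force: 55.1
clock: 5.88
position: [0.4441, -0.3151, 0.3147]
ee_rot: [[-0.947, 0.321, -0.002], [0.321, 0.947, 0.003], [0.003, 0.002, -1.0]]
wrist_force: [1.3, -0.0, -1.4]
grip_width: 0.0296
finger_force: 54.2
d [-0.0266  0.3323  0.0012] rz -0.4229 clock 5.88 F [ 1.3  -0.04 -1.43] grip 0.0296 tilt [-0.002  0.003 -1.   ]
```

```bash
python3 -m jog '-.002 .03 0 0 0 0;-.005 .05 0 0 0 0;-.005 .055 0 0 0 0;-.005 .055 0 0 0 0;-.005 .055 0 0 0 0';python3 -m jog '-.003 .05 0 0 0 0;-.002 .037 0 0 0 -.14;0 0 0 0 0 -.141;0 0 0 0 0 -.141;0 0 0 0 0 0';python3 -m jog '0 0 0 0 0 0;0 0 0 0 0 0'; python3 go.py .576 -.009 .314 .096
python3 - <<'E'
from fit import *
t=bot.snapshot("top"); s=bot.snapshot("side")
W=[cv2.resize(a[:,:,::-1],(400,400),interpolation=2) for a in (t["frame"][140:270,230:360],s["frame"][100:250,270:420])]
cv2.imwrite("pics/over.png",np.hstack(W))
E
```

```text
clock: 6.5
position: [0.544, -0.089, 0.3133]
ee_rot: [[-0.947, 0.321, -0.002], [0.321, 0.947, 0.001], [0.002, 0.0, -1.0]]
wrist_force: [0.4, -1.6, -1.8]
grip_width: 0.0294
finger_force: 54.2
clock: 7.12
position: [0.5761, -0.0098, 0.3132]
ee_rot: [[-0.996, -0.094, -0.003], [-0.094, 0.996, 0.001], [0.003, 0.001, -1.0]]
wrist_force: [0.2, 0.5, -2.3]
grip_width: 0.0291
finger_force: 54.1
clock: 7.38
position: [0.5768, -0.0105, 0.3141]
ee_rot: [[-0.996, -0.094, -0.001], [-0.094, 0.996, 0.0], [0.001, 0.0, -1.0]]
wrist_force: [-0.3, -0.2, -2.4]
grip_width: 0.0293
finger_force: 54.1
d [0.0006 0.0015 0.0001] rz -0.0023 clock 7.38 F [-0.28 -0.18 -2.43] grip 0.0293 tilt [-0.001  0.    -1.   ]
```

View pics/over.png

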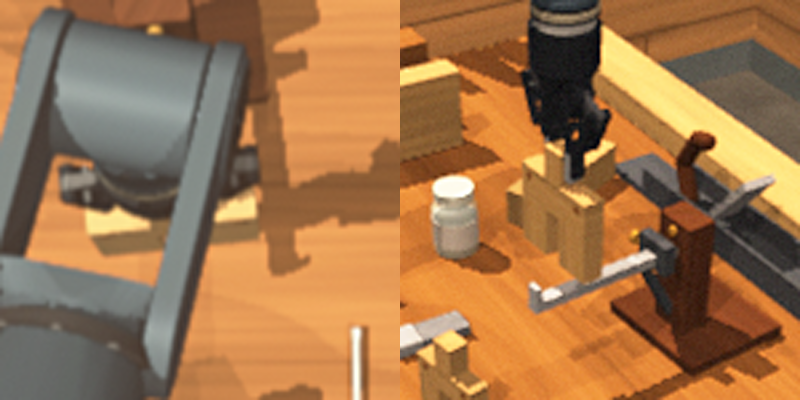

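```bash
python3 -m jog '0 .001 .015 0 0 0;0 0 .015 0 0 0;0 0 .012 0 0 0;0 0 .006 0 0 0;0 0 .004 0 0 0';python3 -m jog '0 0 .004 0 0 0;0 0 .004 0 0 0;0 0 .004 0 0 0;0 0 0 0 0 0;0 0 0 0 0 0'; python3 go.py .576 -.009 .204 .096
```

```text
clock: 8.1
position: [0.5768, -0.0091, 0.2618]
ee_rot: [[-0.995, -0.095, -0.001], [-0.095, 0.995, 0.001], [0.001, 0.001, -1.0]]
wrist_force: [0.1, -0.3, -1.6]
grip_width: 0.0296
finger_force: 54.3
clock: 8.72
position: [0.5767, -0.0092, 0.2501]
ee_rot: [[-0.995, -0.095, -0.0], [-0.095, 0.995, 0.0], [0.0, 0.0, -1.0]]
wrist_force: [-0.4, 1.9, -2.7]
grip_width: 0.0297
finger_force: 54.1
d [0.0007 0.0002 0.0461] rz -0.0008 clock 8.72 F [-0.38  1.87 -2.74] grip 0.0297 tilt [-0.  0. -1.]
```

```bash
python3 -m jog '0 0 .01 0 0 0;0 0 .01 0 0 0;0 0 .01 0 0 0;0 0 .008 0 0 0;0 0 .003 0 0 0';python3 -m jog '0 0 .001 0 0 0;0 0 .001 0 0 0;0 0 0 0 0 0';python3 -m jog '0 0 .001 0 0 0;0 0 0 0 0 0;0 0 0 0 0 0'; python3 go.py .576 -.009 .204 .096
```

```text
clock: 9.35
position: [0.5765, -0.0094, 0.2084]
ee_rot: [[-0.995, -0.095, -0.001], [-0.095, 0.995, -0.0], [0.001, 0.0, -1.0]]
wrist_force: [0.1, 1.7, -2.2]
grip_width: 0.0291
finger_force: 54.1
clock: 9.72
position: [0.5769, -0.0094, 0.2074]
ee_rot: [[-0.995, -0.095, 0.0], [-0.095, 0.995, -0.0], [-0.0, -0.0, -1.0]]
wrist_force: [-0.3, 0.3, -2.3]
grip_width: 0.0294
finger_force: 54.1
clock: 10.1
position: [0.5771, -0.0094, 0.2064]
ee_rot: [[-0.995, -0.095, 0.001], [-0.095, 0.995, -0.0], [-0.001, -0.0, -1.0]]
wrist_force: [-0.1, 0.9, -1.4]
grip_width: 0.0291
finger_force: 54.1
d [0.0011 0.0005 0.0024] rz -0.0008 clock 10.1 F [-0.11  0.93 -1.45] grip 0.0291 tilt [ 0.001 -0.    -1.   ]
```

```bash
python3 -m jog '-.01 0 0 0 0 0;-.015 0 0 0 0 0;-.02 0 0 0 0 0;-.02 0 0 0 0 0;-.015 0 0 0 0 0';python3 -m jog '-.01 0 0 0 0 0;-.004 0 0 0 0 0;0 0 0 0 0 0';python3 -m jog '-.002 0 0 0 0 0;-.002 0 0 0 0 0;-.002 0 0 0 0 0;0 0 0 0 0 0'
```

```text
clock: 10.72
position: [0.6577, -0.0015, 0.206]
ee_rot: [[-0.995, -0.095, -0.0], [-0.095, 0.995, 0.0], [0.0, 0.0, -1.0]]
wrist_force: [-0.3, 0.1, -2.3]
grip_width: 0.0296
finger_force: 54.2
clock: 11.1
position: [0.6707, -0.0003, 0.2062]
ee_rot: [[-0.995, -0.095, 0.001], [-0.095, 0.995, 0.0], [-0.001, 0.0, -1.0]]
wrist_force: [-0.1, 1.9, -2.7]
grip_width: 0.0293
finger_force: 54.2
clock: 11.6
position: [0.6765, 0.0002, 0.2064]
ee_rot: [[-0.995, -0.095, 0.0], [-0.095, 0.995, 0.0], [-0.0, 0.0, -1.0]]
wrist_force: [-0.2, 0.5, -2.0]
grip_width: 0.0294
finger_force: 54.1
```

```bash
cat > chk.py <<'E'
import sys,numpy as np
from workcell import bot
o=bot.get_obs(); f=float(o["wrist_force"]@o["ee_rot"][:,0]); print("along",round(f,2),"x",o["position"].round(4),round(o["clock"],2))
sys.exit(f>float(sys.argv[1]))
E
J="python3 -m jog"
c(){ python3 chk.py 1.3; }
python3 -m jog '-.001 0 0 0 0 0;-.001 0 0 0 0 0;0 0 0 0 0 0' >/dev/null; c && python3 -m jog '-.001 0 0 0 0 0;-.001 0 0 0 0 0;0 0 0 0 0 0' >/dev/null; c && python3 -m jog '-.001 0 0 0 0 0;-.001 0 0 0 0 0;0 0 0 0 0 0' >/dev/null; c && python3 -m jog '-.001 0 0 0 0 0;-.001 0 0 0 0 0;0 0 0 0 0 0' >/dev/null; c && python3 -m jog '-.001 0 0 0 0 0;0 0 0 0 0 0' >/dev/null; c && python3 -m jog '-.001 0 0 0 0 0;0 0 0 0 0 0'
```

```text
along 1.74 x [6.785e-01 4.000e-04 2.063e-01] 11.97
along 1.74 x [6.785e-01 4.000e-04 2.063e-01] 11.97
along 1.74 x [6.785e-01 4.000e-04 2.063e-01] 11.97
along 1.74 x [6.785e-01 4.000e-04 2.063e-01] 11.97
along 1.74 x [6.785e-01 4.000e-04 2.063e-01] 11.97
```

```bash
for i in 1 2 3; do python3 -m jog '0 0 0 0 0 0' >/dev/null; python3 chk.py 9; done
```

```text
along -0.06 x [6.784e-01 4.000e-04 2.062e-01] 12.1
along 0.56 x [6.784e-01 4.000e-04 2.063e-01] 12.22
along -0.0 x [6.784e-01 4.000e-04 2.063e-01] 12.35
```

```bash
c(){ python3 chk.py 2.3; }
c && python3 -m jog '-.001 0 0 0 0 0;-.001 0 0 0 0 0;0 0 0 0 0 0' >/dev/null; c && python3 -m jog '-.001 0 0 0 0 0;-.001 0 0 0 0 0;0 0 0 0 0 0' >/dev/null; c && python3 -m jog '-.001 0 0 0 0 0;-.001 0 0 0 0 0;0 0 0 0 0 0' >/dev/null; c && python3 -m jog '-.001 0 0 0 0 0;-.001 0 0 0 0 0;0 0 0 0 0 0' >/dev/null; c && python3 -m jog '-.001 0 0 0 0 0;0 0 0 0 0 0' >/dev/null; c && python3 -m jog '-.001 0 0 0 0 0;0 0 0 0 0 0' >/dev/null; c && python3 -m jog '-.001 0 0 0 0 0;0 0 0 0 0 0' >/dev/null; c && python3 -m jog '-.001 0 0 0 0 0;0 0 0 0 0 0' >/dev/null; c && python3 -m jog '-.001 0 0 0 0 0;0 0 0 0 0 0' >/dev/null; c
```

```text
along -0.0 x [6.784e-01 4.000e-04 2.063e-01] 12.35
along 0.76 x [6.804e-01 6.000e-04 2.063e-01] 12.72
along 0.44 x [0.6825 0.0008 0.2063] 13.1
along 0.22 x [0.6845 0.001  0.2063] 13.47
along 1.1 x [0.6865 0.0012 0.2063] 13.85
along 1.43 x [0.6874 0.0013 0.2063] 14.1
along 0.92 x [0.6884 0.0014 0.2063] 14.35
along 0.73 x [0.6894 0.0015 0.2063] 14.6
along 1.37 x [0.6904 0.0015 0.2063] 14.85
along 1.19 x [0.6914 0.0017 0.2063] 15.1
```

```bash
c(){ python3 chk.py 2.5; }
c && python3 -m jog '-.001 0 0 0 0 0;0 0 0 0 0 0' >/dev/null; c && python3 -m jog '-.001 0 0 0 0 0;0 0 0 0 0 0' >/dev/null; c && python3 -m jog '-.001 0 0 0 0 0;0 0 0 0 0 0' >/dev/null; c && python3 -m jog '-.001 0 0 0 0 0;0 0 0 0 0 0' >/dev/null; c && python3 -m jog '-.001 0 0 0 0 0;0 0 0 0 0 0' >/dev/null; c && python3 -m jog '-.001 0 0 0 0 0;0 0 0 0 0 0' >/dev/null; c && python3 -m jog '-.001 0 0 0 0 0;0 0 0 0 0 0' >/dev/null; c && python3 -m jog '-.001 0 0 0 0 0;0 0 0 0 0 0' >/dev/null; c
```

```text
along 1.19 x [0.6914 0.0017 0.2063] 15.1
along 0.58 x [0.6924 0.0018 0.2063] 15.35
along 0.85 x [0.6934 0.0019 0.2063] 15.6
along 1.54 x [0.6944 0.0019 0.2063] 15.85
along 0.83 x [0.6954 0.002  0.2063] 16.1
along 0.69 x [0.6964 0.0021 0.2063] 16.35
along 1.5 x [0.6974 0.0022 0.2063] 16.6
along 1.52 x [0.6983 0.0023 0.2063] 16.85
along 3.79 x [0.6985 0.0023 0.2063] 17.1
```

```bash
python3 -m jog '0 0 0 0 0 0' >/dev/null; python3 chk.py 9;  for k in 1; do python3 -m jog '0 0 .001 0 0 0;0 0 0 0 0 0' | egrep 'pos|wrist'; python3 -m jog '0 0 .001 0 0 0;0 0 0 0 0 0'| egrep 'pos|wrist'; done
```

```text
along 4.95 x [0.6985 0.0023 0.2063] 17.23
position: [0.6985, 0.0023, 0.206]
wrist_force: [-5.8, 1.5, 2.2]
position: [0.6985, 0.0023, 0.2052]
wrist_force: [-5.2, 1.0, 3.3]
```

```bash
python3 -m jog '.0005 0 0 0 0 0;0 0 0 0 0 0'| egrep 'pos|wrist'; python3 -m jog '0 0 .001 0 0 0;0 0 0 0 0 0'| egrep 'pos|wrist'
```

```text
position: [0.6984, 0.0023, 0.2052]
wrist_force: [-4.9, 2.0, 2.0]
position: [0.6984, 0.0023, 0.2047]
wrist_force: [-5.1, 2.0, 2.9]
```

```bash
python3 -m jog '0 0 0 0 0 0;0 0 0 0 0 0;0 0 0 0 0 0' .07; python3 -m jog '0 0 -.01 0 0 0;0 0 -.03 0 0 0;0 0 -.04 0 0 0;0 0 -.03 0 0 0' .085; python3 go.py .4286 -.0215 .314 .197;  python3 - <<'E'
from fit import *
s=bot.snapshot("side");t=bot.snapshot("top")
W=[cv2.resize(a[:,:,::-1],(400,400),interpolation=2) for a in (t["frame"][120:250,230:360],s["frame"][130:250,310:430])]
cv2.imwrite("pics/hung1.png",np.hstack(W))
E
```

```text
clock: 18.6
position: [0.6997, 0.0018, 0.2037]
ee_rot: [[-0.995, -0.095, 0.002], [-0.095, 0.995, -0.001], [-0.002, -0.001, -1.0]]
wrist_force: [0.7, 0.0, 0.0]
grip_width: 0.0699
finger_force: 0.0
clock: 19.1
position: [0.6996, 0.0022, 0.3161]
ee_rot: [[-0.995, -0.095, 0.003], [-0.095, 0.995, -0.001], [-0.003, -0.001, -1.0]]
wrist_force: [-0.0, -0.4, -0.8]
grip_width: 0.0848
finger_force: 0.0
d [0.272  0.0022 0.0012] rz -0.1018 clock 19.1 F [-0.01 -0.39 -0.76] grip 0.0848 tilt [ 0.003 -0.001 -1.   ]
```

View pics/hung1.png

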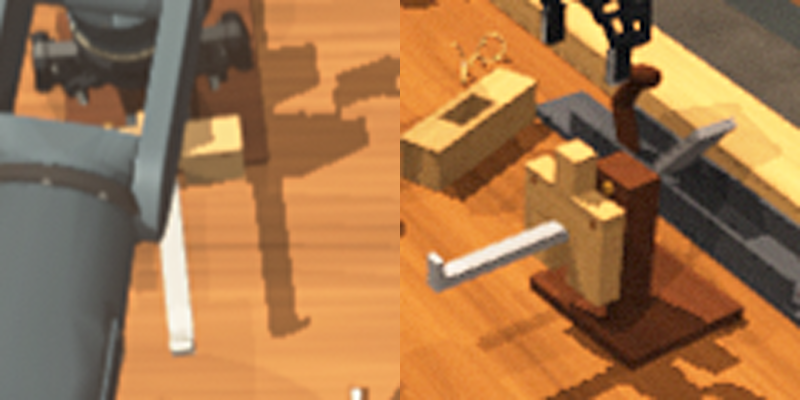

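The large caul hangs square against the collar: side crop around (575,230), top crop around (180,150). Next the medium.

```bash
python3 -m jog '.04 0 0 0 0 0;.055 0 0 0 0 0;.055 0 0 0 0 0;.055 0 0 0 0 0;.05 0 0 0 0 0'; python3 -m jog '.017 .002 .04 0 0 -.102;0 0 .05 0 0 0;0 0 0 0 0 0;0 0 0 0 0 0' >/dev/null; python3 go.py .4286 -.0215 .114 .197
```

```text
clock: 19.82
position: [0.4425, -0.0218, 0.3126]
ee_rot: [[-0.995, -0.095, -0.001], [-0.095, 0.995, 0.0], [0.001, 0.0, -1.0]]
wrist_force: [-0.2, -0.5, 0.5]
grip_width: 0.0851
finger_force: 0.0
d [0.0003 0.0004 0.1101] rz 0.0003 clock 20.32 F [0.27 0.07 0.11] grip 0.0851 tilt [ 0.001 -0.    -1.   ]
```

Run:
```python
from fit import *
s=bot.snapshot("side")
for x,y,a,n in ((.4286,-.0215,.197,"medium"),):
    pass
t=bot.snapshot("top")
x,f,v=fit([(t,[134,264,192,300],"c")],C["small"],[.4304,.3155,.08]); print(x,f)
```

```text
[0.43022986 0.31487694 0.09057613] 0.054073116257199905
```

```bash
python3 -m jog '0 0 .04 0 0 0;0 0 .04 0 0 0;0 0 .02 0 0 0;0 0 .01 0 0 0;0 0 0 0 0 0'; python3 -m jog '0 0 0 0 0 0;0 0 0 0 0 0;0 0 0 0 0 0;0 0 0 0 0 0' 0 50; python3 -m jog '0 0 -.02 0 0 0;0 0 -.03 0 0 0;0 0 -.04 0 0 0;0 0 -.05 0 0 0;0 0 -.05 0 0 0'; python3 go.py .5765 -.0092 .304 .095
```

```text
clock: 21.05
position: [0.4286, -0.0217, 0.1137]
ee_rot: [[-0.981, -0.196, 0.001], [-0.196, 0.981, -0.0], [-0.001, -0.001, -1.0]]
wrist_force: [0.5, 0.2, 0.4]
grip_width: 0.0848
finger_force: 0.0
clock: 21.55
position: [0.428, -0.0215, 0.1137]
ee_rot: [[-0.981, -0.196, 0.001], [-0.196, 0.981, -0.0], [-0.001, -0.0, -1.0]]
wrist_force: [0.2, 1.1, 3.7]
grip_width: 0.0293
finger_force: 55.1
clock: 22.18
position: [0.4271, -0.0214, 0.3045]
ee_rot: [[-0.981, -0.196, -0.001], [-0.196, 0.981, 0.0], [0.001, 0.0, -1.0]]
wrist_force: [0.3, -0.3, -1.7]
grip_width: 0.0293
finger_force: 54.2
d [-0.1489 -0.0173  0.0003] rz 0.1022 clock 22.18 F [ 0.31 -0.33 -1.72] grip 0.0293 tilt [-0.001  0.    -1.   ]
```

```bash
python3 -m jog '-.035 -.004 0 0 0 0;-.045 -.005 0 0 0 0;-.045 -.005 0 0 0 0;-.024 -.0033 0 0 0 0;0 0 0 0 0 .102'; python3 -m jog '0 0 0 0 0 0;0 0 0 0 0 0' >/dev/null; python3 go.py .5765 -.0092 .254 .095
```

```text
clock: 22.8
position: [0.5787, -0.0093, 0.3022]
ee_rot: [[-0.996, -0.093, -0.001], [-0.093, 0.996, 0.0], [0.001, 0.0, -1.0]]
wrist_force: [-0.6, -0.8, -2.5]
grip_width: 0.0296
finger_force: 54.3
d [0.0001 0.0001 0.0489] rz 0.0015 clock 23.05 F [ 0.97  0.7  -1.14] grip 0.0292 tilt [-0.001  0.    -1.   ]
```

```bash
python3 -m jog '0 0 .015 0 0 0;0 0 .02 0 0 0;0 0 .01 0 0 0;0 0 .006 0 0 0;0 0 .006 0 0 0'; python3 chk.py 9 ; python3 -m jog '0 0 .01 0 0 0;0 0 .015 0 0 0;0 0 .015 0 0 0;0 0 .006 0 0 0;0 0 .003 0 0 0'; python3 -m jog '0 0 0 0 0 0'; python3 go.py .5765 -.0092 .194 .095
```

```text
clock: 23.68
position: [0.5777, -0.0094, 0.2462]
ee_rot: [[-0.995, -0.095, 0.001], [-0.095, 0.995, -0.0], [-0.001, -0.0, -1.0]]
wrist_force: [0.6, -0.4, -1.6]
grip_width: 0.0293
finger_force: 54.3
along -0.55 x [ 0.5777 -0.0094  0.2462] 23.68
clock: 24.3
position: [0.5772, -0.0093, 0.1966]
ee_rot: [[-0.995, -0.095, -0.001], [-0.095, 0.995, 0.0], [0.001, 0.0, -1.0]]
wrist_force: [-0.1, -0.2, -0.8]
grip_width: 0.0293
finger_force: 54.3
clock: 24.42
position: [0.5775, -0.0093, 0.1973]
ee_rot: [[-0.995, -0.095, 0.0], [-0.095, 0.995, -0.0], [-0.0, -0.0, -1.0]]
wrist_force: [-0.0, -0.0, -2.4]
grip_width: 0.0292
finger_force: 54.3
d [0.001  0.0002 0.0033] rz 0.0002 clock 24.43 F [-0.01 -0.02 -2.42] grip 0.0292 tilt [ 0. -0. -1.]
```

```bash
c(){ python3 chk.py 2.5; }
python3 -m jog '-.01 0 0 0 0 0;-.02 0 0 0 0 0;-.025 0 0 0 0 0;-.02 0 0 0 0 0;-.01 0 0 0 0 0' >/dev/null; python3 -m jog '-.003 0 0 0 0 0;0 0 0 0 0 0;0 0 0 0 0 0' >/dev/null
c && python3 -m jog '-.001 0 0 0 0 0;0 0 0 0 0 0' >/dev/null; c && python3 -m jog '-.001 0 0 0 0 0;0 0 0 0 0 0' >/dev/null; c && python3 -m jog '-.001 0 0 0 0 0;0 0 0 0 0 0' >/dev/null; c && python3 -m jog '-.001 0 0 0 0 0;0 0 0 0 0 0' >/dev/null; c && python3 -m jog '-.001 0 0 0 0 0;0 0 0 0 0 0' >/dev/null; c && python3 -m jog '-.001 0 0 0 0 0;0 0 0 0 0 0' >/dev/null; c && python3 -m jog '-.001 0 0 0 0 0;0 0 0 0 0 0' >/dev/null; c && python3 -m jog '-.001 0 0 0 0 0;0 0 0 0 0 0' >/dev/null; c
```

```text
along -0.76 x [ 0.6643 -0.001   0.1973] 25.43
along -0.28 x [ 0.6659 -0.0009  0.1975] 25.68
along -0.52 x [ 0.667  -0.0008  0.1973] 25.93
along -0.65 x [ 0.668  -0.0007  0.1973] 26.18
along 0.36 x [ 6.690e-01 -6.000e-04  1.973e-01] 26.43
along 0.43 x [ 6.700e-01 -5.000e-04  1.973e-01] 26.68
along 0.36 x [ 6.710e-01 -4.000e-04  1.973e-01] 26.93
along 1.08 x [ 6.713e-01 -3.000e-04  1.973e-01] 27.18
along 4.5 x [ 6.715e-01 -3.000e-04  1.973e-01] 27.43
```

```bash
python3 -m jog '0 0 0 0 0 0'|egrep 'pos|wrist'; python3 -m jog '.0007 0 0 0 0 0;0 0 .001 0 0 0;0 0 0 0 0 0'|egrep 'pos|wrist'; python3 -m jog '0 0 .001 0 0 0;0 0 0 0 0 0'|egrep 'pos|wrist';python3 -m jog '0 0 .001 0 0 0;0 0 0 0 0 0'|egrep 'pos|wrist'
```

```text
position: [0.6714, -0.0003, 0.1973]
wrist_force: [-5.8, -0.7, 1.5]
position: [0.6714, -0.0004, 0.1964]
wrist_force: [-5.1, -1.4, 2.2]
position: [0.6713, -0.0004, 0.1954]
wrist_force: [-4.9, -1.1, 2.5]
position: [0.6713, -0.0004, 0.1944]
wrist_force: [-5.7, -1.7, 2.4]
```

```bash
python3 -m jog '0 0 .0007 0 0 0;0 0 0 0 0 0'|egrep 'pos|wrist'; python3 -m jog '0 0 0 0 0 0;0 0 0 0 0 0;0 0 0 0 0 0' .07; python3 -m jog '0 0 -.01 0 0 0;0 0 -.03 0 0 0;0 0 -.04 0 0 0;0 0 -.03 0 0 0' .085 >/dev/null; python3 go.py .4302 .315 .304 .09;  python3 - <<'E'
from fit import *
s=bot.snapshot("side");t=bot.snapshot("top")
W=[cv2.resize(a[:,:,::-1],(400,400),interpolation=2) for a in (t["frame"][120:250,230:360],s["frame"][130:250,310:430])]
cv2.imwrite("pics/hung2.png",np.hstack(W))
E
```

```text
position: [0.6713, -0.0003, 0.1938]
wrist_force: [-5.7, -1.5, 2.5]
clock: 29.05
position: [0.6738, -0.0002, 0.1941]
ee_rot: [[-0.995, -0.095, 0.004], [-0.095, 0.995, 0.0], [-0.004, -0.0, -1.0]]
wrist_force: [0.2, 0.6, 0.4]
grip_width: 0.0701
finger_force: 0.0
d [0.212  0.3369 0.0015] rz 0.0053 clock 29.55 F [ 0.32 -0.88 -0.14] grip 0.0851 tilt [ 0.004 -0.    -1.   ]
```

View pics/hung2.png

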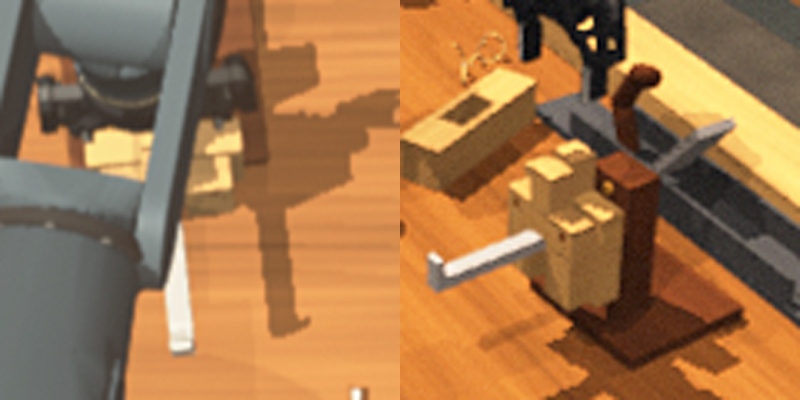

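Medium hangs flush against the large (side crop around (570,230)). Now the small.

```bash
python3 -m jog '.02 .03 0 0 0 0;.032 .051 0 0 0 0;.032 .051 0 0 0 0;.032 .051 0 0 0 0;.032 .051 0 0 0 0'; python3 -m jog '.032 .051 0 0 0 0;.032 .052 .03 0 0 0;0 0 .05 0 0 0;0 0 0 0 0 0;0 0 0 0 0 0' >/dev/null; python3 go.py .4302 .315 .104 .09
```

```text
clock: 30.28
position: [0.5013, 0.22, 0.3032]
ee_rot: [[-0.996, -0.095, 0.0], [-0.095, 0.996, 0.0], [-0.0, 0.0, -1.0]]
wrist_force: [1.3, 0.9, -0.1]
grip_width: 0.085
finger_force: 0.0
d [0.003  0.0041 0.123 ] rz 0.0045 clock 30.9 F [ 0.29  0.56 -0.21] grip 0.085 tilt [ 0.002  0.001 -1.   ]
```

```bash
python3 -m jog '.003 .004 .04 0 0 .004;0 0 .04 0 0 0;0 0 .03 0 0 0;0 0 .013 0 0 0;0 0 0 0 0 0'; python3 go.py .4302 .315 .104 .09; python3 -m jog '0 0 0 0 0 0;0 0 0 0 0 0;0 0 0 0 0 0;0 0 0 0 0 0' 0 50; python3 -m jog '0 0 -.02 0 0 0;0 0 -.03 0 0 0;0 0 -.04 0 0 0;0 0 -.05 0 0 0;0 0 -.05 0 0 0'; python3 go.py .5772 -.0092 .294 .095
```

```text
clock: 31.52
position: [0.43, 0.3147, 0.1036]
ee_rot: [[-0.996, -0.09, 0.001], [-0.09, 0.996, 0.001], [-0.001, 0.0, -1.0]]
wrist_force: [-0.2, -0.5, 0.3]
grip_width: 0.0845
finger_force: 0.0
d [-0.0003  0.0003 -0.0004] rz 0.0001 clock 31.52 F [-0.23 -0.5   0.27] grip 0.0845 tilt [ 0.001  0.001 -1.   ]
clock: 32.02
position: [0.4292, 0.3151, 0.1038]
ee_rot: [[-0.996, -0.091, 0.001], [-0.091, 0.996, 0.001], [-0.001, 0.0, -1.0]]
wrist_force: [-0.0, 0.8, 4.3]
grip_width: 0.0294
finger_force: 55.0
clock: 32.65
position: [0.428, 0.3145, 0.294]
ee_rot: [[-0.996, -0.091, -0.002], [-0.091, 0.996, -0.001], [0.002, -0.001, -1.0]]
wrist_force: [1.3, 0.1, -2.4]
grip_width: 0.0294
finger_force: 54.2
d [-0.1191 -0.336  -0.    ] rz -0.0037 clock 32.65 F [ 1.32  0.09 -2.42] grip 0.0294 tilt [-0.002 -0.001 -1.   ]
```

```bash
python3 -m jog '-.01 -.03 0 0 0 0;-.018 -.05 0 0 0 0;-.018 -.05 0 0 0 0;-.018 -.05 0 0 0 0;-.018 -.05 0 0 0 0';  python3 -m jog '-.018 -.05 0 0 0 0;-.013 -.036 0 0 0 0;-.006 -.02 0 0 0 -.004;0 0 0 0 0 0;0 0 0 0 0 0' >/dev/null; python3 go.py .5772 -.0092 .2 .095
```

```text
clock: 33.28
position: [0.5313, 0.0917, 0.2926]
ee_rot: [[-0.996, -0.091, -0.001], [-0.091, 0.996, 0.0], [0.001, 0.0, -1.0]]
wrist_force: [0.7, 0.1, -1.1]
grip_width: 0.0297
finger_force: 54.5
d [-0.0004 -0.0019  0.0927] rz 0.0012 clock 33.9 F [ 0.76  1.14 -1.68] grip 0.0296 tilt [-0.002  0.001 -1.   ]
```

Lower to TCP z ≈ 0.187 (seat ≈ 0.184).

```bash
python3 -m jog '0 -.0019 .015 0 0 0;0 0 .015 0 0 0;0 0 .01 0 0 0;0 0 .006 0 0 0;0 0 .006 0 0 0'; python3 go.py .5772 -.0092 .184 .095; python3 -m jog '0 0 .01 0 0 0;0 0 .015 0 0 0;0 0 .015 0 0 0;0 0 .01 0 0 0;0 0 .003 0 0 0'; python3 -m jog '0 0 0 0 0 0'; python3 go.py .5772 -.0092 .184 .095
```

```text
clock: 34.52
position: [0.5782, -0.0107, 0.2407]
ee_rot: [[-0.995, -0.095, 0.0], [-0.095, 0.995, 0.0], [-0.0, 0.0, -1.0]]
wrist_force: [0.3, 0.6, -0.8]
grip_width: 0.0293
finger_force: 54.4
d [0.0009 0.0016 0.0567] rz 0.0001 clock 34.52 F [ 0.32  0.59 -0.85] grip 0.0293 tilt [ 0.  0. -1.]
clock: 35.15
position: [0.5774, -0.0106, 0.1869]
ee_rot: [[-0.995, -0.095, -0.002], [-0.095, 0.995, 0.001], [0.002, 0.001, -1.0]]
wrist_force: [-1.5, 2.6, 0.3]
grip_width: 0.0292
finger_force: 54.6
clock: 35.28
position: [0.5775, -0.0106, 0.1874]
ee_rot: [[-0.995, -0.095, -0.002], [-0.095, 0.995, 0.001], [0.002, 0.001, -1.0]]
wrist_force: [-0.3, 2.6, -3.1]
grip_width: 0.0292
finger_force: 54.4
d [0.0002 0.0014 0.0034] rz 0.0002 clock 35.27 F [-0.34  2.62 -3.09] grip 0.0292 tilt [-0.002  0.001 -1.   ]
```

```bash
c(){ python3 chk.py 2.5; }
python3 -m jog '-.005 .0014 0 0 0 0;-.015 0 0 0 0 0;-.02 0 0 0 0 0;-.015 0 0 0 0 0;-.006 0 0 0 0 0' >/dev/null; python3 -m jog '0 0 0 0 0 0;0 0 0 0 0 0' |egrep 'pos|wrist'
c && python3 -m jog '-.001 0 0 0 0 0;0 0 0 0 0 0' >/dev/null; c && python3 -m jog '-.001 0 0 0 0 0;0 0 0 0 0 0' >/dev/null; c && python3 -m jog '-.001 0 0 0 0 0;0 0 0 0 0 0' >/dev/null; c && python3 -m jog '-.001 0 0 0 0 0;0 0 0 0 0 0' >/dev/null; c && python3 -m jog '-.001 0 0 0 0 0;0 0 0 0 0 0' >/dev/null; c && python3 -m jog '-.001 0 0 0 0 0;0 0 0 0 0 0' >/dev/null; c && python3 -m jog '-.001 0 0 0 0 0;0 0 0 0 0 0' >/dev/null; c && python3 -m jog '-.001 0 0 0 0 0;0 0 0 0 0 0' >/dev/null; c&& python3 -m jog '-.001 0 0 0 0 0;0 0 0 0 0 0' >/dev/null; c
```

```text
position: [0.6381, -0.0038, 0.1881]
wrist_force: [0.7, 0.1, -1.9]
along -0.73 x [ 0.6381 -0.0038  0.1881] 36.15
along -0.09 x [ 0.6395 -0.0036  0.1881] 36.4
along 0.61 x [ 0.6407 -0.0035  0.1881] 36.65
along 0.29 x [ 0.6417 -0.0034  0.188 ] 36.9
along 0.05 x [ 0.6427 -0.0033  0.1881] 37.15
along 0.46 x [ 0.6436 -0.0032  0.188 ] 37.4
along 3.27 x [ 0.6438 -0.0031  0.188 ] 37.65
along 3.27 x [ 0.6438 -0.0031  0.188 ] 37.65
along 3.27 x [ 0.6438 -0.0031  0.188 ] 37.65
along 3.27 x [ 0.6438 -0.0031  0.188 ] 37.65
```

```bash
python3 -m jog '0 0 0 0 0 0'|egrep 'pos|wrist'; python3 -m jog '.0003 0 .001 0 0 0;0 0 .001 0 0 0;0 0 0 0 0 0'|egrep 'pos|wrist'; python3 -m jog '0 0 .001 0 0 0;0 0 0 0 0 0'|egrep 'pos|wrist';python3 -m jog '0 0 .001 0 0 0;0 0 0 0 0 0'|egrep 'pos|wrist'
```

```text
position: [0.6438, -0.0032, 0.188]
wrist_force: [-3.8, -1.5, 2.1]
position: [0.6439, -0.0031, 0.1858]
wrist_force: [-3.6, 0.2, 0.0]
position: [0.6442, -0.0031, 0.1849]
wrist_force: [-3.2, 0.3, 0.0]
position: [0.6443, -0.0031, 0.1839]
wrist_force: [-3.2, 0.3, 0.4]
```

```bash
python3 -m jog '0 0 0 0 0 0;0 0 0 0 0 0;0 0 0 0 0 0' .07; python3 -m jog '0 0 -.01 0 0 0;0 0 -.03 0 0 0;0 0 -.04 0 0 0;0 0 -.05 0 0 0' .085 >/dev/null; python3 -m jog '.03 .05 0 0 0 0;.03 .05 0 0 0 0;.03 .05 0 0 0 0;.03 .05 0 0 0 0;0 0 0 0 0 0';  python3 - <<'E'
from fit import *
s=bot.snapshot("side");t=bot.snapshot("top")
W=[cv2.resize(a[:,:,::-1],(400,400),interpolation=2) for a in (t["frame"][120:250,230:360],s["frame"][130:250,310:430])]
cv2.imwrite("pics/hung3.png",np.hstack(W))
E
```

```text
clock: 39.02
position: [0.6455, -0.0032, 0.1845]
ee_rot: [[-0.995, -0.095, 0.003], [-0.095, 0.995, -0.0], [-0.003, -0.001, -1.0]]
wrist_force: [0.4, 0.1, 0.2]
grip_width: 0.0701
finger_force: 0.0
clock: 40.15
position: [0.5032, 0.1875, 0.3151]
ee_rot: [[-0.995, -0.1, 0.0], [-0.1, 0.995, 0.001], [-0.0, 0.001, -1.0]]
wrist_force: [1.1, -1.1, 0.9]
grip_width: 0.085
finger_force: 0.0
```

View pics/hung3.png

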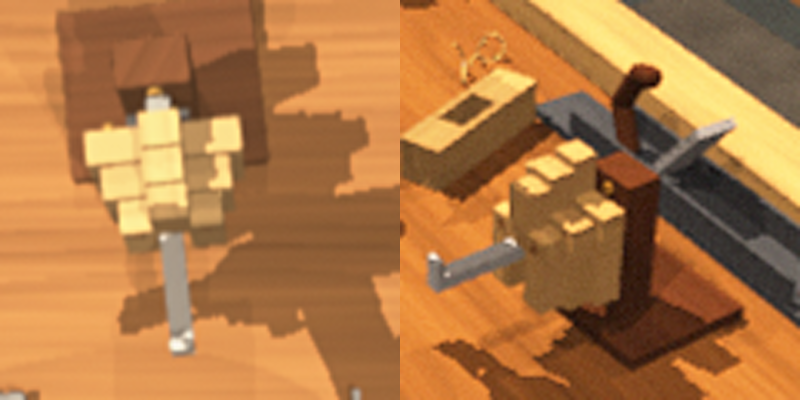

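All three cauls hang nested and square at (165,170) in the top crop, stepped large to small. I see no gaps.

```bash
python3 -c "
from workcell import bot
print(bot.job_done())"
```

```text
the job is handed in; nothing more can be done
None
```

All three cauls hang square on the arm in order, each felt pressing home (about 3 to 6 N, under the collar's 10 N), and I handed the job in at about 40 s; no verdict came back.

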